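Clear the comparator bench, then hold the gauge spindle raised

ROBOT

A 7-joint arm with a two-finger parallel gripper is mounted at the origin on the work surface. World frame = base frame: x ahead of the robot, y to its left, z up, the work surface at z = 0. Lengths are in m, angles in rad, forces in N, time in s.
With the tool pointing down it reaches from about 0.4 to 0.9 m from the base axis. Payload 5.5 kg.
Tool frame: the origin (TCP) lies between the finger pads; the fingertips stand 25 mm ahead of it and the grasp point (between the pads) lies 6 mm ahead of it; z points along the fingers, y is the line along which they close (so a half turn about z gives the same grasp; the last joint's range is limited). The gripper opens to 92 mm and grips with 3 to 60 N. Pads are 19 mm wide; open, the fingers measure 130 mm over their backs; the gripper's body (75 mm by 190 mm) begins 47 mm behind the grasp point.
Start: joints at [1.516, 0.501, -0.427, 1.55, 0.221, 1.138, -0.21], TCP at [0.203, -0.617, 0.252] pointing down, gripper open.
Joint ranges: [-2.88, 2.88], [-0.31, 2.03], [-1.54, 1.56], [0.2, 2.42], [-1.41, 4.55], [0.19, 2.02], [-2.57, 2.57]. Speed limits (rad/s): [2.57, 2.57, 3.14, 3.14, 3.14, 3.14, 3.14].

INTERFACE

Orientations are given as a unit quaternion [w, x, y, z].
In Python, from workcell import telemetry, optics, arm gives the robot as it stands.
- The arm moves only by the shell command python3 -m pendant 'ROWS' [FORCE]. ROWS is JSON, a list of rows, each an object of numbers: "hand": the finger opening in mm, from 0 to 91.8; "x", "y", "z": the shift along the tool's x, y, z in mm; "yaw": the turn about the tool's z in rad. A call has 1 to 8 rows; each row is the pose to reach, as a shift and turn from the pose commanded when the call began, along the tool's axes at that moment; what a row does not reach only later rows make up. A row lasts 1/10 s, in which the tool goes at most 50 mm and 8.59 degrees, less where a joint would pass 70% of its speed; a pose out of reach is approached as far as the arm can. A call with a gripper value outside its range is refused whole. The fingers move at their own pace and stop on an object; FORCE is the grip in N (left out, the last holds). Time passes only in rows, so rows that repeat a pose let the fingers close. It gives the time, the measured TCP pose, the force, the opening and the grip force at its end, in the units of the state.
- telemetry.sense(): the state, without advancing time (a new reading comes with each control period).
- optics.read_camera(name): name is "scene" or "top" or "wrist"; returns the picture (400x640x3 uint8, blue, green, red); there is no depth.
- optics.camera_model(name): a dict with "fx", "fy", "cx", "cy" (pixels), "cam_to_world" (4x4, takes a point from camera to world coordinates). Camera axes: x right, y down, z forward; pixel columns grow to the right and rows downward; lengths in m; the calibration is good to about 2 mm. A picture is of the moment at which its call begins: read the wrist's pose just before it. camera_model takes no time and is no camera call; for the wrist camera it gives the pose at the moment of the call.
- arm.sign_off(): hands the job in; it is judged then, once.
The state is a dict: "t": time; "joint_pos": joint angles; "qvel": joint speeds; "joint_torque": joint torques, N m; "ee_pos": TCP position; "ee_rot": TCP orientation; "wrist_force": force on the tool from outside, world axes, zero at the start; "moment": the same for the moment, N m; "gripper_width": finger opening in m; "finger_force": force on a finger pad.
Only numpy, scipy, OpenCV 4.12 (cv2) and the standard library are available. Lean on these libraries where they do the work, as an engineer would, in place of code of your own. Each camera call takes 0.05 s, during which the arm holds its last target. There are 200 camera calls.

TASK

Clear the last batch away from the dial comparator: put the two square-bodied steel pins in the long tray and the steel ring in the square tray, leaving the other things on the bench where they are. Only then press the round pad of the comparator's spring-loaded lift lever down with the fingertips until the lever is level, which is half its travel and raises the gauge spindle 10 mm off its anvil, and finish while still holding it there: do not let go.

Things in the scene. Friction and masses are not known exactly. Their poses are not given: they have to be found in the camera images.
- pin_a: steel pin lying on the bench: square middle 16 x 16 mm, 40 mm long, with a round 12 mm stub 16 mm long at each end (72 mm overall, about 0.1 kg). Origin: centre of its underside; x runs along the pin, z up. It starts within 0.6 rad of lying along world x
- pin_b: second pin, same as pin_a
- ring: plain steel ring lying flat on the bench, 40 mm outside, 22 mm bore, 22 mm high, about 0.14 kg. Origin: centre of its underside, z up
- long_tray: white plastic open tray, long one, fixed to the bench: 200 mm (its x) by 100 mm (its y), 35 mm high, walls and floor 5 mm. Origin: centre of its underside
- square_tray: white plastic open tray, square one, fixed to the bench: 130 x 130 mm, 35 mm high, walls and floor 5 mm. Origin: centre of its underside
- stand: dial comparator stand, fixed: white base 220 (x) x 160 (y) x 40 mm high, 32 mm steel column 270 mm tall at x = +65 mm, bracket at 205 mm height to a 62 mm dial gauge whose spindle drops at x = -50 mm, y = 0 onto a round anvil (top 60 mm above the bench). The lift lever sticks out over the -y side. Origin: centre of the base's underside; z up
- lever: steel lift lever, a rocker on a fulcrum post. Origin: the pivot, at (-50, -45, 95) mm in the stand's frame. Its x is the hinge axis, parallel to the stand's x; its -y points to the press pad 100 mm from the pivot, +y to the fork 45 mm away that lifts the spindle. At rest the pad end is 0.22 rad above level; pressing the pad turns it down, to a stop at 0.22 rad below level
- lever_pad (a point): centre of the top face of the lever's round black press pad, 32 mm across; 127 mm above the bench at rest, 105 mm with the lever level. Spring-loaded: about 3 N starts it moving down, 8 N holds it level, 13 N takes it to the stop; it springs back when released. Nothing stands above it; under it is only bench or low clutter
- spindle (a joint): lift of the gauge spindle off its anvil, m: 0 at rest, 0.010 with the lever level, 0.020 with the lever at its stop. It is driven by the lever (45 mm per rad)
- v_block: bystander: dark steel V-block 50 x 40 x 34 mm; leave alone. Origin: centre of underside
- loupe: bystander: black loupe, 34 mm across, 30 mm high, standing; leave alone. Origin: centre of underside
- screwdriver: bystander: screwdriver 160 mm long, lying at the far side; leave alone. Origin: under its middle
- bottle: bystander: white bottle 56 mm across, 140 mm tall, at the far side; leave alone. Origin: centre of underside
- mug: bystander: white mug 80 mm across, 90 mm tall, at the far right; leave alone. Origin: centre of underside
- caliper: bystander: steel caliper 200 mm long, lying at the right near the robot; leave alone. Origin: under the middle of its beam

How it is judged:
By the outcome, as a careful person would: the job done as asked, in the order asked, and still so for the second after the job is handed in, while the arm keeps its last pose, push and grip.
It also fails if it takes over 72 s, if anything falls off the work surface, if the arm or the gripper's body presses on something with over 40 N, if the wrist force passes 120 N, or if a joint passes its speed limit or range.

## Working session

There is one attempt and no reset: what is moved stays moved. The work goes in short steps, Python scripts to look and compute and a shell command to move; the robot and the scene stay as the last step left them, time stands still between calls to the robot, and variables do not carry over. Pictures are saved under pics/ and viewed, at most 10 in all, crops included, and the job is handed in when it is done.

```bash
mkdir -p pics; ls; python3 - <<'E'
from workcell import telemetry, optics, arm
import cv2
s=telemetry.sense();print(s)
for n in("scene","top"):
    cv2.imwrite(f"pics/{n}0.png",optics.read_camera(n))
    m=optics.camera_model(n);print(n,m)
E
```

```text
pics
{'t': 0.0, 'joint_pos': array([ 1.51622911,  0.50185339, -0.42674089,  1.5514415 ,  0.22085079,
        1.13831884, -0.21028292]), 'qvel': array([-0.00087173,  0.00033725, -0.00025896,  0.00041031, -0.00010257,
        0.00020332,  0.00029351]), 'joint_torque': array([ 2.42531269e-04, -5.66593552e+01, -5.81550121e+00, -2.79109347e+01,
       -6.83921739e-02,  3.10193002e-02,  2.29745374e-04]), 'ee_pos': array([ 0.20279735, -0.61686672,  0.25067395]), 'ee_rot': array([-9.67015773e-04,  9.87400301e-01,  1.58239329e-01, -1.56897421e-04]), 'wrist_force': array([-0.38490764,  0.1417579 ,  1.05504407]), 'moment': array([-0.01013229,  0.0119438 , -0.04366667]), 'finger_force': 0.0, 'gripper_width': 0.09200928331356183}
scene {'fx': 456.27151573805804, 'fy': 456.27151573805804, 'cx': 315.15933317677457, 'cy': 195.71835540561392, 'cam_to_world': array([[-0.62252013,  0.6025802 , -0.49936539,  1.08345547],
       [ 0.78250653,  0.46920202, -0.40930794,  0.39131229],
       [-0.01233761, -0.64555911, -0.76361065,  0.98071185],
       [ 0.        ,  0.        ,  0.        ,  1.        ]])}
top {'fx': 371.57163980422075, 'fy': 371.57163980422075, 'cx': 321.02111199333063, 'cy': 201.1478180466475, 'cam_to_world': array([[-9.24613779e-04, -9.82339141e-01,  1.87106806e-01,
         3.07996824e-01],
       [-9.99937820e-01, -1.17111184e-03, -1.10898440e-02,
        -5.40740503e-02],
       [ 1.11131108e-02, -1.87105425e-01, -9.82276977e-01,
         1.16387932e+00],
       [ 0.00000000e+00,  0.00000000e+00,  0.00000000e+00,
         1.00000000e+00]])}
```

View pics/top0.png

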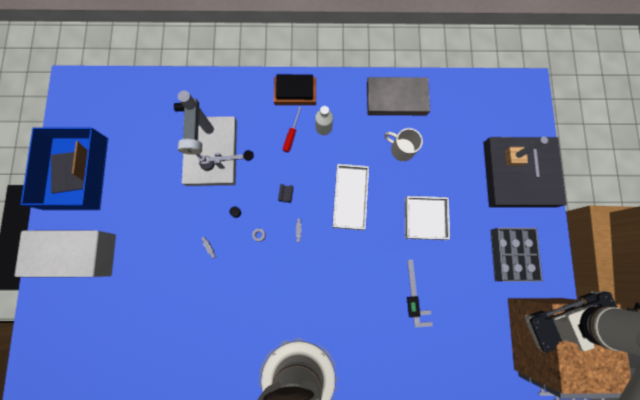

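View pics/scene0.png

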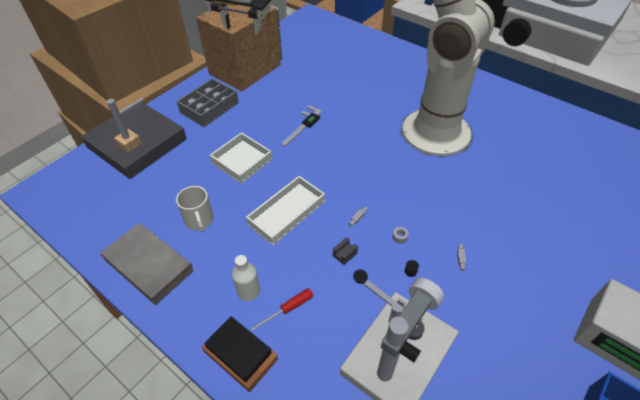

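The top view shows the pins at about (208,247) and (298,230), the ring at (258,235), the long tray at (351,197), the square tray at (427,218) and the lever pad at (248,156). The scene view shows the pins at (462,257) and (358,216), the ring at (400,235) and the pad at (361,276). I'll enlarge both to read positions more closely.

```bash
python3 - <<'E'
import cv2
t=cv2.imread("pics/top0.png");s=cv2.imread("pics/scene0.png")
a=t[140:270,190:320];b=t[150:250,320:460]
c=s[190:300,340:480];d=s[120:250,200:335]
f=lambda i,w:cv2.resize(i,None,fx=w,fy=w,interpolation=cv2.INTER_CUBIC)
import numpy as np
def side(p,q,k):
    p,q=f(p,k),f(q,k);h=max(p.shape[0],q.shape[0])
    P=lambda i:cv2.copyMakeBorder(i,0,h-i.shape[0],0,0,cv2.BORDER_CONSTANT)
    return np.hstack([P(p),P(q)])
x=f(a,4);y=f(c,4)
# grid ticks each 10 px
def tick(i,x0,y0,k):
    for u in range(0,i.shape[1]//k,10):
        cv2.putText(i,str(x0+u),(u*k,8),0,.3,(0,255,255),1);cv2.line(i,(u*k,10),(u*k,16),(0,255,255),1)
    for v in range(10,i.shape[0]//k,10):
        cv2.putText(i,str(y0+v),(0,v*k+3),0,.3,(0,255,255),1);cv2.line(i,(22,v*k),(28,v*k),(0,255,255),1)
    return i
cv2.imwrite("pics/c1.png",tick(f(a,4),190,140,4));cv2.imwrite("pics/c2.png",tick(f(c,5),340,190,5))
E
```

```text
(no output)
```

View pics/c1.png

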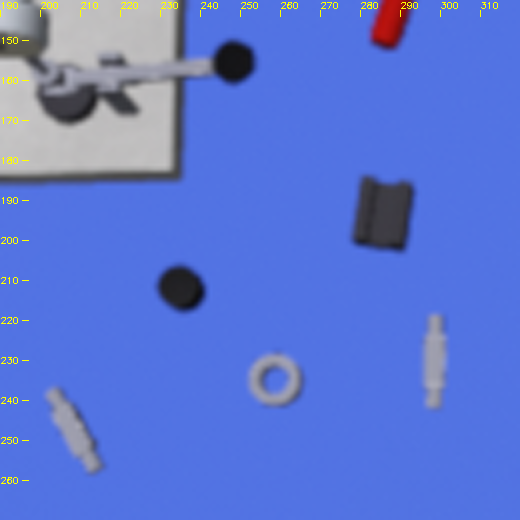

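View pics/c2.png

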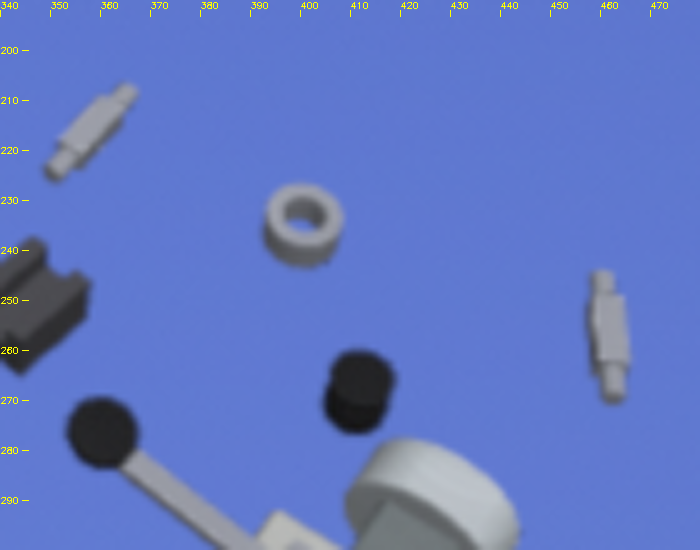

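The top crop puts the left pin's ends at (203,238) and (214,257), the right pin's at (299,219.5) and (298,241), the ring centre at (258.7,235) and the pad at (248.3,155.5). The scene crop has the matching left pin ends at (462.6,270) and (460.2,244.6), the right pin's at (351,224.4) and (365,208.4), the ring top at (400.8,232.6) and the pad at (360.4,276.4). Next I'll triangulate these.

```bash
cat > h.py <<'E'
import numpy as np, cv2
from workcell import telemetry, optics, arm
from scipy.spatial.transform import Rotation as R
def ray(m,p):
    T=m["cam_to_world"];d=T[:3,:3]@[(p[0]-m["cx"])/m["fx"],(p[1]-m["cy"])/m["fy"],1]
    return T[:3,3],d
def plane(m,p,z):
    o,d=ray(m,p);return o+d*(z-o[2])/d[2]
def tri(m1,p1,m2,p2):
    o1,d1=ray(m1,p1);o2,d2=ray(m2,p2)
    s=np.linalg.lstsq(np.c_[d1,-d2],o2-o1,rcond=None)[0]
    a,b=o1+s[0]*d1,o2+s[1]*d2;return (a+b)/2,np.linalg.norm(a-b)
def proj(m,X):
    c=np.linalg.inv(m["cam_to_world"])@np.r_[X,1];return m["fx"]*c[0]/c[2]+m["cx"],m["fy"]*c[1]/c[2]+m["cy"]
def go(X,tool_yaw=None):
    """shift in tool axes (mm) from commanded~measured pose to world X"""
    s=telemetry.sense();w,x,y,z=s["ee_rot"];r=R.from_quat([x,y,z,w])
    return r.inv().apply(np.array(X)-s["ee_pos"])*1000
def cols():
    s=telemetry.sense();w,x,y,z=s["ee_rot"];return s["ee_pos"],R.from_quat([x,y,z,w]).as_matrix()
E
python3 - <<'E'
from h import *
np.set_printoptions(precision=4,suppress=True)
t=optics.camera_model("top");s=optics.camera_model("scene")
P={"L1":((203,238.2),(462.6,270)),"L2":((213.7,256.7),(460.2,244.6)),"R1":((298.7,219.5),(351.2,224.4)),"R2":((298,241.2),(365.2,208.4)),
"ring":((258.7,235),(400.8,232.6)),"pad":((248.3,155.5),(360.4,276.4)),
"lt1":((339,165),(276,240)),"lt2":((368,167),(247,209)),"lt3":((365,229),(293,179)),"lt4":((333,228),(325,198)),
"st1":((407,197),(243,177)),"st2":((447,197),(211,155)),"st3":((449,239),(239,135)),"st4":((406,239),(271,154))}
Q={k:tri(t,a,s,b) for k,(a,b) in P.items()}
for k,(v,e) in Q.items():print(k,v,round(e,4))
for k in("lt","st"):print(k,np.mean([Q[k+i][0] for i in"1234"],0))
for a in "LR":
  d=Q[a+"1"][0]-Q[a+"2"][0];print(a,(Q[a+"1"][0]+Q[a+"2"][0])/2,np.arctan2(d[1],d[0]),np.linalg.norm(d))
print(cols()); print(optics.camera_model("wrist"))
E
```

```text
L1 [0.4106 0.3007 0.0049] 0.0026
L2 [0.3532 0.2624 0.0137] 0.0033
R1 [0.4681 0.0051 0.0086] 0.0051
R2 [0.4009 0.0053 0.0099] 0.0024
ring [0.4187 0.1263 0.0209] 0.0038
pad [0.6407 0.1473 0.123 ] 0.003
lt1 [ 0.6376 -0.1169  0.0234] 0.0175
lt2 [ 0.6254 -0.2117  0.0617] 0.001
lt3 [ 0.4416 -0.208   0.0183] 0.0113
lt4 [ 0.4412 -0.1026  0.0129] 0.0039
st1 [ 0.5343 -0.3303  0.0285] 0.0122
st2 [ 0.5341 -0.4548  0.0395] 0.0055
st3 [ 0.408  -0.4624  0.0217] 0.0024
st4 [ 0.4078 -0.3295  0.0195] 0.0013
lt [ 0.5365 -0.1598  0.0291]
st [ 0.471  -0.3942  0.0273]
L [0.3819 0.2816 0.0093] 0.5876434051349445 0.06952580691243287
R [0.4345 0.0052 0.0092] -0.0030617737241302374 0.06724281335572513
(array([ 0.2029, -0.6169,  0.2508]), array([[ 0.9499,  0.3125, -0.0005],
       [ 0.3125, -0.9499,  0.0017],
       [ 0.    , -0.0017, -1.    ]]))
{'fx': 317.7951734981705, 'fy': 317.7951734981705, 'cx': 317.53654998366454, 'cy': 197.4900885595569, 'cam_to_world': array([[ 0.3116, -0.9116, -0.2681,  0.2762],
       [-0.9502, -0.2995, -0.0859, -0.5934],
       [-0.002 ,  0.2815, -0.9596,  0.3828],
       [ 0.    ,  0.    ,  0.    ,  1.    ]])}
```

```bash
python3 -m pendant '[{"x":50,"y":-62,"hand":60},{"x":207,"y":-259},{"x":207,"y":-259},{"x":207,"y":-259},{"x":207,"y":-259},{"x":207,"y":-259},{"x":207,"y":-259},{"x":207,"y":-259}]' 20; python3 -m pendant '[{"x":207,"y":-259,"yaw":0.318},{"x":207,"y":-259,"yaw":0.318},{"x":207,"y":-259,"yaw":0.318},{"x":207,"y":-259,"yaw":0.318},{"x":207,"y":-259,"yaw":0.318},{"x":207,"y":-259,"yaw":0.318},{"x":207,"y":-259,"yaw":0.318},{"x":207,"y":-259,"yaw":0.318}]'; python3 - <<'E'
from h import *
cv2.imwrite("pics/w1.png",optics.read_camera("wrist"))
m=optics.camera_model("wrist");print(telemetry.sense()["joint_pos"])
print(proj(m,[.4345,.0052,.012]),go([.4345,.0052,.027]));print(cols())
E
```

```text
[ 1.51623401  0.50165772 -0.426856    1.55120144  0.22080519  1.13826579
 -0.21031606]
(np.float64(-311.93123619966065), np.float64(-321.7332132156279)) [ 414.39500538 -518.34109499  224.70568613]
(array([ 0.20291945, -0.61699741,  0.25090666]), array([[ 9.49921860e-01,  3.12487295e-01, -3.88604391e-04],
       [ 3.12487527e-01, -9.49920788e-01,  1.42922594e-03],
       [ 7.74715581e-05, -1.47908698e-03, -9.99998903e-01]]))invalid input
invalid input
```

View pics/w1.png

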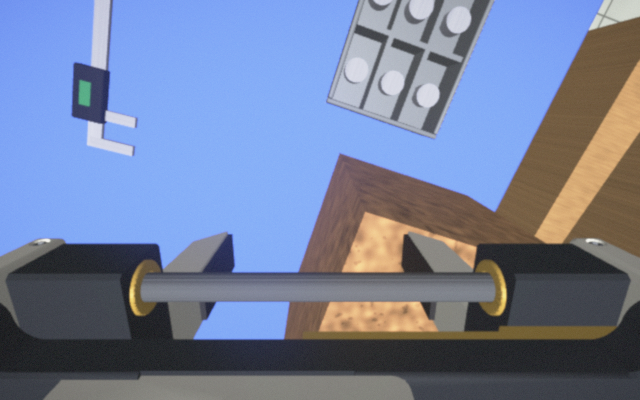

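The wrist view only shows the start pose: the move was refused, so nothing moved. I'll write every key in each row.

```bash
python3 -m pendant '[{"hand":60,"x":207,"y":-259,"z":0,"yaw":0},{"hand":60,"x":207,"y":-259,"z":0,"yaw":0},{"hand":60,"x":207,"y":-259,"z":0,"yaw":0},{"hand":60,"x":207,"y":-259,"z":0,"yaw":0},{"hand":60,"x":207,"y":-259,"z":0,"yaw":0},{"hand":60,"x":207,"y":-259,"z":0,"yaw":0},{"hand":60,"x":207,"y":-259,"z":0,"yaw":0}]' 20
```

```text
t: 0.85
ee_pos: [0.3197, -0.303, 0.2516]
ee_rot: [-0.0, 0.987, 0.16, -0.0]
wrist_force: [0.8, -0.2, -0.1]
gripper_width: 0.0604
finger_force: 0.0
```

```bash
python3 -m pendant '[{"hand":60,"x":207,"y":-259,"z":0,"yaw":0.318},{"hand":60,"x":207,"y":-259,"z":0,"yaw":0.318},{"hand":60,"x":207,"y":-259,"z":0,"yaw":0.318},{"hand":60,"x":207,"y":-259,"z":0,"yaw":0.318},{"hand":60,"x":207,"y":-259,"z":0,"yaw":0.318},{"hand":60,"x":207,"y":-259,"z":0,"yaw":0.318},{"hand":60,"x":207,"y":-259,"z":0,"yaw":0.318},{"hand":60,"x":207,"y":-259,"z":0,"yaw":0.318}]'; python3 - <<'E'
from h import *
np.set_printoptions(precision=4,suppress=True)
cv2.imwrite("pics/w2.png",optics.read_camera("wrist"))
m=optics.camera_model("wrist");print(telemetry.sense()["joint_pos"])
print(proj(m,[.4345,.0052,.012]),go([.4345,.0052,.027]));print(cols());print(m)
E
```

```text
t: 1.65
ee_pos: [0.436, 0.0103, 0.2525]
ee_rot: [-0.001, 1.0, 0.005, 0.001]
wrist_force: [0.7, 0.5, -0.2]
gripper_width: 0.0599
finger_force: 0.0
[ 0.7721  0.1557 -0.912   2.0499  0.1448  1.     -1.7768]
(np.float64(319.52077957971875), np.float64(172.12891535737845)) [ -0.6505   2.2555 224.921 ]
(array([0.435 , 0.0072, 0.2519]), array([[ 1.    ,  0.0066,  0.0006],
       [ 0.0066, -1.    ,  0.0013],
       [ 0.0006, -0.0013, -1.    ]]))
{'fx': 317.7951734981705, 'fy': 317.7951734981705, 'cx': 317.53654998366454, 'cy': 197.4900885595569, 'cam_to_world': array([[ 0.0056, -0.9597, -0.2811,  0.5119],
       [-1.    , -0.0058, -0.0001,  0.0074],
       [-0.0015,  0.281 , -0.9597,  0.384 ],
       [ 0.    ,  0.    ,  0.    ,  1.    ]])}
```

View pics/w2.png

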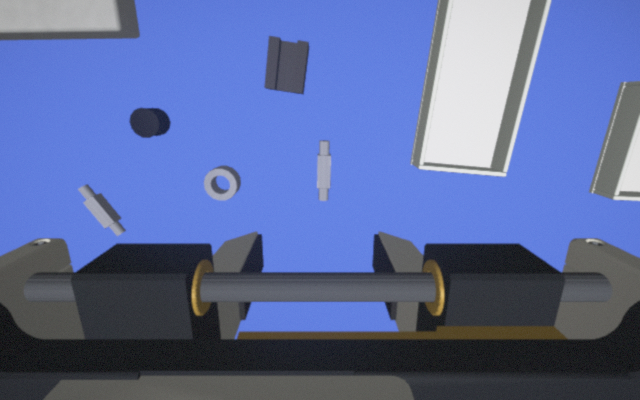

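The wrist view shows the right pin with ends (324,140) and (323.5,200), the ring's top centre at (222,183), the left pin's ends at (85,188) and (121,232), and the long tray's near rim from (414,163) to (507,173).

```bash
python3 - <<'E'
from h import *
np.set_printoptions(precision=4,suppress=True)
m=optics.camera_model("wrist");t=optics.camera_model("top");s=optics.camera_model("scene")
for n,a,b,c,z in(("L1",(203,238.2),(462.6,270),(85,188),.01),("L2",(213.7,256.7),(460.2,244.6),(121,232),.01),("R1",(298.7,219.5),(351.2,224.4),(324.2,140.5),.01),("R2",(298,241.2),(365.2,208.4),(323.5,200),.01),
 ("ring",(258.7,235),(400.8,232.6),(222,182.5),.022),("lt4",(333,228),(325,198),(414,163),.035),("lt3",(365,229),(293,179),(507,173),.035)):
    print(n,plane(t,a,z)[:2],plane(s,b,z)[:2],plane(m,c,z)[:2],tri(t,a,m,c)[0],tri(s,b,m,c))
E
```

```text
L1 [0.4107 0.2979] [0.4134 0.3023] [0.4127 0.2905] [ 0.4106  0.3005 -0.0017] (array([ 0.4079,  0.3005, -0.0012]), np.float64(0.004078942039264735))
L2 [0.3541 0.2619] [0.3494 0.2633] [0.3553 0.2563] [0.3533 0.2625 0.003 ] (array([0.3499, 0.2618, 0.0052]), np.float64(0.006862554448465519))
R1 [0.4692 0.0028] [0.4678 0.0079] [0.4716 0.    ] [0.4705 0.0015 0.0039] (array([0.4688, 0.0035, 0.0075]), np.float64(0.008658891852013961))
R2 [0.4015 0.0043] [0.4004 0.0064] [0.3992 0.    ] [0.4012 0.002  0.0177] (array([ 0.3948,  0.0012, -0.0001]), np.float64(0.003762137578462799))
ring [0.4195 0.1244] [0.4184 0.1282] [0.4235 0.1194] [0.4204 0.1255 0.0069] (array([0.4183, 0.1244, 0.0156]), np.float64(0.008815386956082591))
lt4 [ 0.4396 -0.1033] [ 0.455  -0.0896] [ 0.4502 -0.0993] [ 0.4442 -0.106   0.0081] (array([ 0.4466, -0.1002,  0.0211]), np.float64(0.006987497579725292))
lt3 [ 0.4366 -0.201 ] [ 0.4551 -0.2028] [ 0.4395 -0.2043] [ 0.4382 -0.202   0.0364] (array([ 0.4325, -0.2245,  0.0011]), np.float64(0.0005987665341595913))
```

```bash
python3 -m pendant '[{"hand":60,"x":1,"y":1,"z":50,"yaw":0},{"hand":60,"x":1,"y":1,"z":100,"yaw":0},{"hand":60,"x":1,"y":1,"z":150,"yaw":0},{"hand":60,"x":1,"y":1,"z":190,"yaw":0},{"hand":60,"x":1,"y":1,"z":215,"yaw":0},{"hand":60,"x":1,"y":1,"z":221,"yaw":0},{"hand":60,"x":1,"y":1,"z":221,"yaw":0},{"hand":60,"x":1,"y":1,"z":221,"yaw":0}]' 25;python3 -m pendant '[{"hand":5,"x":0,"y":0,"z":2,"yaw":0},{"hand":5,"x":0,"y":0,"z":2,"yaw":0},{"hand":5,"x":0,"y":0,"z":2,"yaw":0},{"hand":5,"x":0,"y":0,"z":2,"yaw":0},{"hand":5,"x":0,"y":0,"z":2,"yaw":0},{"hand":5,"x":0,"y":0,"z":2,"yaw":0}]' 25
```

```text
t: 2.5
ee_pos: [0.4364, 0.0025, 0.0318]
ee_rot: [0.0, 1.0, -0.0, 0.001]
wrist_force: [0.0, 0.8, 0.6]
gripper_width: 0.0602
finger_force: 0.0
t: 3.1
ee_pos: [0.4355, 0.003, 0.0288]
ee_rot: [-0.0, 1.0, -0.0, 0.0]
wrist_force: [0.1, 0.3, -0.1]
gripper_width: 0.0165
finger_force: 0.5
```

```bash
python3 -m pendant '[{"hand":5,"x":0,"y":0,"z":-25,"yaw":0},{"hand":5,"x":0,"y":0,"z":-70,"yaw":0},{"hand":5,"x":0,"y":0,"z":-100,"yaw":0},{"hand":5,"x":0,"y":0,"z":-100,"yaw":0}]' 25; python3 - <<'E'
from h import *
np.set_printoptions(precision=4,suppress=True)
t=optics.camera_model("top");im=cv2.imread("pics/top0.png")
bin=((im[:,:,2]>100)).astype(np.uint8)  # red channel: blue bench is low
n,l,st,c=cv2.connectedComponentsWithStats(bin)
for p in((351,197),(427,218)):
    k=l[p[1],p[0]];pts=cv2.findNonZero((l==k).astype(np.uint8))
    hull=cv2.convexHull(pts).reshape(-1,2);q=cv2.approxPolyN(hull.reshape(-1,1,2),4,ensure_convex=True).reshape(-1,2)
    W=np.array([plane(t,x,.035)[:2] for x in hull],np.float32);r=cv2.minAreaRect((W*1000).astype(np.float32))
    print(st[k],q.tolist(),r)
E
```

```text
t: 3.5
ee_pos: [0.4382, 0.0032, 0.1319]
ee_rot: [0.001, 1.0, -0.0, 0.003]
wrist_force: [1.7, -0.4, -0.4]
gripper_width: 0.0161
finger_force: 25.0
[ 332  163   38   67 2172] [[366, 229], [331, 229], [336, 163], [369, 165]] ((540.2060546875, -158.26019287109375), (105.63616180419922, 206.08934020996094), 85.49050903320312)
[ 404  195   47   46 1952] [[404, 239], [404, 195], [449, 196], [450, 240]] ((472.9627685546875, -392.03314208984375), (140.99806213378906, 137.6005096435547), 88.00544738769531)
```

```bash
python3 - <<'E'
from h import *
np.set_printoptions(precision=4,suppress=True)
t=optics.camera_model("top");s=optics.camera_model("scene")
print(plane(t,(408,140),.09),plane(s,(193,197),.09),plane(t,(387,136),.05),plane(t,(404,158),0.0))
cv2.imwrite("pics/c3.png",cv2.resize(cv2.imread("pics/top0.png")[90:190,300:440],None,fx=5,fy=5,interpolation=2))
E
```

```text
[ 0.7025 -0.3313  0.09  ] [ 0.6966 -0.3304  0.09  ] [ 0.7302 -0.2756  0.05  ] [ 0.6736 -0.3387  0.    ]
```

View pics/c3.png

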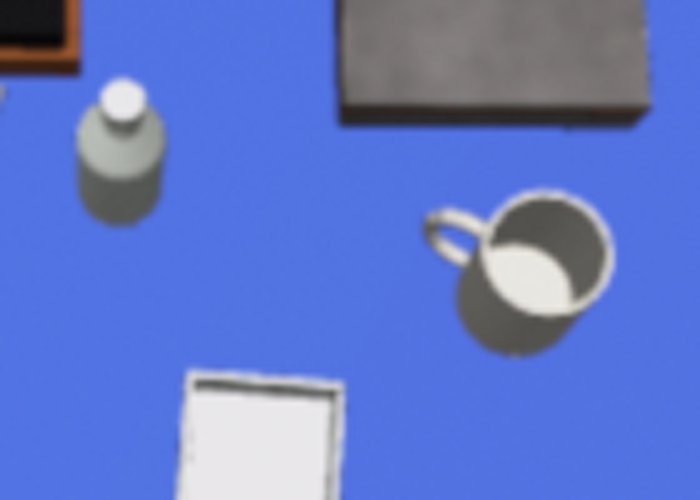

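The crop shows the mug rim at about (409,140) in the full image, which puts the mug at world (0.70, -0.33). That is clear of the tray slot, so I'll carry the first pin there.

```bash
python3 -m pendant '[{"hand":5,"x":149,"y":164,"z":0,"yaw":0.079},{"hand":5,"x":149,"y":164,"z":0,"yaw":0.079},{"hand":5,"x":149,"y":164,"z":0,"yaw":0.079},{"hand":5,"x":149,"y":164,"z":0,"yaw":0.079},{"hand":5,"x":149,"y":164,"z":0,"yaw":0.079},{"hand":5,"x":149,"y":164,"z":40,"yaw":0.079},{"hand":5,"x":149,"y":164,"z":75,"yaw":0.079},{"hand":5,"x":149,"y":164,"z":90,"yaw":0.079}]'; python3 -m pendant '[{"hand":5,"x":0,"y":0,"z":2,"yaw":0},{"hand":5,"x":0,"y":0,"z":2,"yaw":0},{"hand":5,"x":0,"y":0,"z":2,"yaw":0}]'
```

```text
t: 4.3
ee_pos: [0.581, -0.1607, 0.0339]
ee_rot: [-0.001, 0.999, -0.04, -0.004]
wrist_force: [-1.9, 0.6, 11.0]
gripper_width: 0.0158
finger_force: 25.0
t: 4.6
ee_pos: [0.5851, -0.1608, 0.0375]
ee_rot: [0.0, 0.999, -0.039, 0.001]
wrist_force: [-0.2, 0.1, -1.4]
gripper_width: 0.0158
finger_force: 25.0
```

```bash
python3 -m pendant '[{"hand":32,"x":0,"y":0,"z":0,"yaw":0},{"hand":32,"x":0,"y":0,"z":0,"yaw":0},{"hand":32,"x":0,"y":0,"z":0,"yaw":0},{"hand":32,"x":0,"y":0,"z":-30,"yaw":0},{"hand":32,"x":0,"y":0,"z":-75,"yaw":0},{"hand":60,"x":0,"y":0,"z":-110,"yaw":0},{"hand":60,"x":0,"y":0,"z":-110,"yaw":0}]'; python3 - <<'E'
from h import *
np.set_printoptions(precision=4,suppress=True)
print(go([.3825,.2815,.145]),telemetry.sense()["joint_pos"],cols())
E
```

```text
t: 5.3
ee_pos: [0.5884, -0.1613, 0.1526]
ee_rot: [0.001, 0.999, -0.04, 0.005]
wrist_force: [-0.0, -0.1, 0.1]
gripper_width: 0.0436
finger_force: 0.0
[-240.2896 -425.1875    4.4013] [ 0.742   0.6066 -0.7063  1.7399  0.4704  0.9603 -1.7988] (array([ 0.5884, -0.1613,  0.1526]), array([[ 0.9968, -0.079 ,  0.0096],
       [-0.079 , -0.9969, -0.0028],
       [ 0.0098,  0.002 , -1.    ]]))
```

```bash
python3 -m pendant '[{"hand":60,"x":-237,"y":-425,"z":0,"yaw":-0.667},{"hand":60,"x":-237,"y":-425,"z":0,"yaw":-0.667},{"hand":60,"x":-237,"y":-425,"z":0,"yaw":-0.667},{"hand":60,"x":-237,"y":-425,"z":0,"yaw":-0.667},{"hand":60,"x":-237,"y":-425,"z":0,"yaw":-0.667},{"hand":60,"x":-237,"y":-425,"z":0,"yaw":-0.667},{"hand":60,"x":-237,"y":-425,"z":0,"yaw":-0.667},{"hand":60,"x":-237,"y":-425,"z":0,"yaw":-0.667}]'; python3 - <<'E'
from h import *
np.set_printoptions(precision=4,suppress=True)
print(go([.3825,.2815,.147]),telemetry.sense()["joint_pos"],cols())
E
```

```text
t: 6.1
ee_pos: [0.4168, 0.2038, 0.1465]
ee_rot: [0.0, 0.957, 0.289, 0.0]
wrist_force: [0.8, 0.1, -0.7]
gripper_width: 0.06
finger_force: 0.0
[ 14.5171 -83.7176  -0.4925] [ 0.2975  0.4611 -0.971   2.0835  0.5101  0.8525 -1.9576] (array([0.4168, 0.2038, 0.1465]), array([[ 0.8325,  0.554 ,  0.0003],
       [ 0.554 , -0.8325, -0.0003],
       [ 0.    ,  0.0004, -1.    ]]))
```

```bash
python3 -m pendant '[{"hand":60,"x":14,"y":-85,"z":0,"yaw":0},{"hand":60,"x":14,"y":-85,"z":0,"yaw":0},{"hand":60,"x":14,"y":-85,"z":40,"yaw":0},{"hand":60,"x":14,"y":-85,"z":80,"yaw":0},{"hand":60,"x":14,"y":-85,"z":108,"yaw":0},{"hand":60,"x":14,"y":-85,"z":118,"yaw":0},{"hand":60,"x":14,"y":-85,"z":118,"yaw":0},{"hand":60,"x":14,"y":-85,"z":118,"yaw":0}]' 25;python3 -m pendant '[{"hand":5,"x":0,"y":0,"z":0,"yaw":0},{"hand":5,"x":0,"y":0,"z":0,"yaw":0},{"hand":5,"x":0,"y":0,"z":0,"yaw":0},{"hand":5,"x":0,"y":0,"z":0,"yaw":0},{"hand":5,"x":0,"y":0,"z":0,"yaw":0},{"hand":5,"x":0,"y":0,"z":0,"yaw":0},{"hand":5,"x":0,"y":0,"z":0,"yaw":0}]' 25
```

```text
t: 6.9
ee_pos: [0.3829, 0.2817, 0.0296]
ee_rot: [-0.0, 0.957, 0.29, 0.0]
wrist_force: [-0.2, 0.6, 1.1]
gripper_width: 0.0598
finger_force: 0.0
t: 7.6
ee_pos: [0.3826, 0.2811, 0.0288]
ee_rot: [0.0, 0.957, 0.29, 0.0]
wrist_force: [-0.1, 0.1, 1.9]
gripper_width: 0.0157
finger_force: 24.9
```

```bash
python3 -m pendant '[{"hand":5,"x":0,"y":0,"z":-40,"yaw":0},{"hand":5,"x":0,"y":0,"z":-90,"yaw":0},{"hand":5,"x":-13,"y":39,"z":-115,"yaw":0.06},{"hand":5,"x":-148,"y":425,"z":-115,"yaw":0.667},{"hand":5,"x":-148,"y":425,"z":-115,"yaw":0.667},{"hand":5,"x":-148,"y":425,"z":-115,"yaw":0.667},{"hand":5,"x":-148,"y":425,"z":-115,"yaw":0.667},{"hand":5,"x":-148,"y":425,"z":-115,"yaw":0.667}]';python3 - <<'E'
from h import *
np.set_printoptions(precision=4,suppress=True)
print(go([.495,-.1545,.144]),telemetry.sense()["joint_pos"],cols())
E
```

```text
t: 8.4
ee_pos: [0.4555, -0.0028, 0.144]
ee_rot: [0.0, 0.999, -0.042, 0.0]
wrist_force: [1.0, 0.5, -1.0]
gripper_width: 0.0158
finger_force: 24.9
[ 51.9902 147.8578   0.0898] [ 0.6234  0.3825 -0.7889  2.1082  0.3816  0.794  -2.0562] (array([ 0.4555, -0.0028,  0.144 ]), array([[ 0.9965, -0.0832,  0.0006],
       [-0.0832, -0.9965, -0.0007],
       [ 0.0007,  0.0006, -1.    ]]))
```

```bash
python3 -m pendant '[{"hand":5,"x":52,"y":148,"z":0,"yaw":0},{"hand":5,"x":52,"y":148,"z":0,"yaw":0},{"hand":5,"x":52,"y":148,"z":0,"yaw":0},{"hand":5,"x":52,"y":148,"z":0,"yaw":0},{"hand":5,"x":52,"y":148,"z":40,"yaw":0},{"hand":5,"x":52,"y":148,"z":80,"yaw":0},{"hand":5,"x":52,"y":148,"z":100,"yaw":0},{"hand":5,"x":52,"y":148,"z":106,"yaw":0}]'; python3 -m pendant '[{"hand":5,"x":0,"y":0,"z":0,"yaw":0},{"hand":5,"x":0,"y":0,"z":0,"yaw":0},{"hand":32,"x":0,"y":0,"z":0,"yaw":0},{"hand":32,"x":0,"y":0,"z":0,"yaw":0},{"hand":32,"x":0,"y":0,"z":0,"yaw":0},{"hand":32,"x":0,"y":0,"z":-30,"yaw":0},{"hand":32,"x":0,"y":0,"z":-75,"yaw":0},{"hand":32,"x":0,"y":0,"z":-110,"yaw":0}]';python3 - <<'E'
from h import *
np.set_printoptions(precision=4,suppress=True)
cv2.imwrite("pics/top2.png",optics.read_camera("top"))
print(go([.4185,.127,.147]),telemetry.sense()["joint_pos"],cols())
E
```

```text
t: 9.2
ee_pos: [0.4933, -0.1511, 0.0351]
ee_rot: [-0.001, 0.999, -0.039, -0.002]
wrist_force: [0.6, 0.5, -0.5]
gripper_width: 0.0159
finger_force: 24.9
t: 10.0
ee_pos: [0.4959, -0.1521, 0.1498]
ee_rot: [-0.0, 0.999, -0.039, 0.0]
wrist_force: [-0.1, 0.1, -0.1]
gripper_width: 0.032
finger_force: 0.0
[-102.4671 -272.4863    6.3013] [ 0.8439  0.4631 -0.739   1.9545  0.4084  0.8671 -1.7595] (array([ 0.4993, -0.1526,  0.1549]), array([[ 0.9969, -0.0783,  0.0082],
       [-0.0782, -0.9969, -0.0033],
       [ 0.0084,  0.0027, -1.    ]]))
```

```bash
python3 -m pendant '[{"hand":74,"x":-98,"y":-273,"z":0,"yaw":0},{"hand":74,"x":-98,"y":-273,"z":0,"yaw":0},{"hand":74,"x":-98,"y":-273,"z":0,"yaw":0},{"hand":74,"x":-98,"y":-273,"z":0,"yaw":0},{"hand":74,"x":-98,"y":-273,"z":0,"yaw":0},{"hand":74,"x":-98,"y":-273,"z":0,"yaw":0},{"hand":74,"x":-98,"y":-273,"z":0,"yaw":0}]';python3 - <<'E'
from h import *
np.set_printoptions(precision=4,suppress=True)
p=cv2.imread("pics/top2.png")[130:270,320:460]
w=optics.read_camera("wrist");m=optics.camera_model("wrist")
cv2.imwrite("pics/c4.png",np.hstack([cv2.resize(p,(400,400),interpolation=2),cv2.resize(w[:,120:520],(400,400))]))
print(go([.4185,.127,.03]),cols(),proj(m,[.4187,.1263,.022]))
E
```

```text
t: 10.75
ee_pos: [0.4179, 0.1336, 0.1486]
ee_rot: [-0.001, 0.999, -0.035, 0.001]
wrist_force: [0.2, 0.6, 0.2]
gripper_width: 0.0734
finger_force: 0.0
[ -0.1414   3.6458 118.2595] (array([0.4187, 0.1306, 0.1483]), array([[ 0.9974, -0.0723,  0.0013],
       [-0.0723, -0.9974,  0.0006],
       [ 0.0013, -0.0007, -1.    ]])) (np.float64(322.8157204891992), np.float64(198.75576285226342))
```

View pics/c4.png

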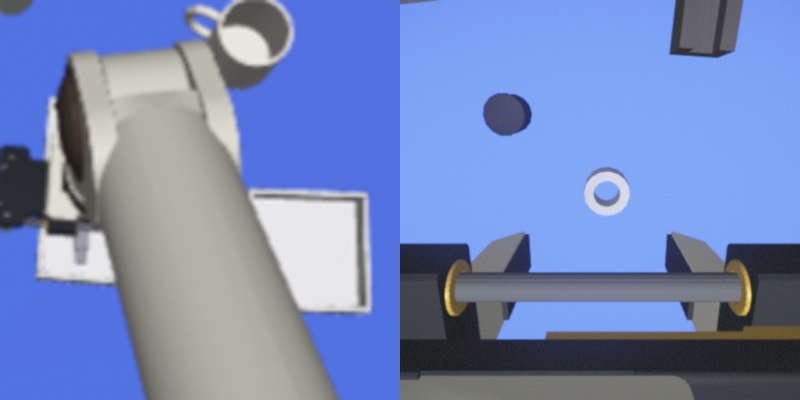

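In the composite, the arm hides most of the long tray, with one pin just visible inside it. On the right, the wrist view has the ring centre at about full-image (327,192), a few mm from the estimate, so it's ready to grasp.

```bash
python3 -m pendant '[{"hand":74,"x":3,"y":1,"z":40,"yaw":0},{"hand":74,"x":3,"y":1,"z":80,"yaw":0},{"hand":74,"x":3,"y":1,"z":108,"yaw":0},{"hand":74,"x":3,"y":1,"z":117,"yaw":0},{"hand":74,"x":3,"y":1,"z":117,"yaw":0},{"hand":74,"x":3,"y":1,"z":117,"yaw":0}]' 25;python3 -m pendant '[{"hand":25,"x":0,"y":0,"z":0,"yaw":0},{"hand":25,"x":0,"y":0,"z":0,"yaw":0},{"hand":25,"x":0,"y":0,"z":0,"yaw":0},{"hand":25,"x":0,"y":0,"z":0,"yaw":0},{"hand":25,"x":0,"y":0,"z":0,"yaw":0},{"hand":25,"x":0,"y":0,"z":0,"yaw":0},{"hand":25,"x":0,"y":0,"z":0,"yaw":0}]' 25
```

```text
t: 11.4
ee_pos: [0.4229, 0.1256, 0.0309]
ee_rot: [0.0, 0.999, -0.04, 0.0]
wrist_force: [-0.4, 0.5, 0.5]
gripper_width: 0.0744
finger_force: 0.0
t: 12.1
ee_pos: [0.4226, 0.1263, 0.031]
ee_rot: [0.0, 0.999, -0.04, 0.0]
wrist_force: [-0.0, -1.2, 5.2]
gripper_width: 0.0394
finger_force: 25.0
```

```bash
python3 -m pendant '[{"hand":25,"x":0,"y":0,"z":-40,"yaw":0},{"hand":25,"x":0,"y":0,"z":-85,"yaw":0},{"hand":25,"x":7,"y":40,"z":-110,"yaw":0},{"hand":25,"x":91,"y":514,"z":-110,"yaw":0},{"hand":25,"x":91,"y":514,"z":-110,"yaw":0},{"hand":25,"x":91,"y":514,"z":-110,"yaw":0},{"hand":25,"x":91,"y":514,"z":-110,"yaw":0},{"hand":25,"x":91,"y":514,"z":-110,"yaw":0}]' ;python3 - <<'E'
from h import *
np.set_printoptions(precision=4,suppress=True)
print(go([.472,-.393,.141]),cols(),telemetry.sense()["joint_pos"])
E
```

```text
t: 12.9
ee_pos: [0.4498, -0.1649, 0.1406]
ee_rot: [0.0, 0.999, -0.04, -0.0]
wrist_force: [1.8, -0.3, -0.9]
gripper_width: 0.0395
finger_force: 25.0
[ 40.188  225.6277  -0.3847] (array([ 0.4498, -0.1649,  0.1406]), array([[ 0.9969, -0.079 , -0.    ],
       [-0.079 , -0.9969, -0.    ],
       [-0.    ,  0.    , -1.    ]])) [ 0.8733  0.4034 -0.6845  2.0586  0.3548  0.7958 -1.6741]
```

```bash
python3 -m pendant '[{"hand":25,"x":40,"y":225,"z":0,"yaw":0},{"hand":25,"x":40,"y":225,"z":0,"yaw":0},{"hand":25,"x":40,"y":225,"z":0,"yaw":0},{"hand":25,"x":40,"y":225,"z":0,"yaw":0},{"hand":25,"x":40,"y":225,"z":0,"yaw":0},{"hand":25,"x":40,"y":225,"z":40,"yaw":0},{"hand":25,"x":40,"y":225,"z":80,"yaw":0},{"hand":25,"x":40,"y":225,"z":98,"yaw":0}]'; python3 -m pendant '[{"hand":25,"x":0,"y":0,"z":4,"yaw":0},{"hand":25,"x":0,"y":0,"z":4,"yaw":0},{"hand":60,"x":0,"y":0,"z":4,"yaw":0},{"hand":60,"x":0,"y":0,"z":4,"yaw":0},{"hand":60,"x":0,"y":0,"z":4,"yaw":0},{"hand":60,"x":0,"y":0,"z":-30,"yaw":0},{"hand":60,"x":0,"y":0,"z":-80,"yaw":0},{"hand":60,"x":0,"y":0,"z":-130,"yaw":0}]'
```

```text
t: 13.7
ee_pos: [0.4695, -0.3888, 0.0385]
ee_rot: [-0.002, 0.999, -0.04, -0.003]
wrist_force: [-0.5, 0.5, -2.3]
gripper_width: 0.039
finger_force: 25.0
t: 14.5
ee_pos: [0.472, -0.39, 0.1744]
ee_rot: [-0.0, 0.999, -0.039, -0.0]
wrist_force: [0.5, -0.9, -0.2]
gripper_width: 0.0602
finger_force: 0.0
```

```bash
python3 -m pendant '[{"hand":0,"x":126,"y":-551,"z":-45,"yaw":-1.28},{"hand":0,"x":126,"y":-551,"z":-45,"yaw":-1.28},{"hand":0,"x":126,"y":-551,"z":-45,"yaw":-1.28},{"hand":0,"x":126,"y":-551,"z":-45,"yaw":-1.28},{"hand":0,"x":126,"y":-551,"z":-45,"yaw":-1.28},{"hand":0,"x":126,"y":-551,"z":-45,"yaw":-1.28},{"hand":0,"x":126,"y":-551,"z":-45,"yaw":-1.28},{"hand":0,"x":126,"y":-551,"z":-45,"yaw":-1.28}]' ;python3 - <<'E'
from h import *
np.set_printoptions(precision=4,suppress=True)
print(go([.641,.147,.214]),cols(),telemetry.sense()["joint_pos"])
E
```

```text
t: 15.3
ee_pos: [0.5923, -0.0084, 0.2058]
ee_rot: [0.001, 0.846, 0.534, 0.0]
wrist_force: [1.7, -0.1, -0.1]
gripper_width: 0.0021
finger_force: 0.0
[161.2582 -22.838   -8.337 ] (array([ 0.5923, -0.0084,  0.2058]), array([[ 0.4299,  0.9029,  0.0019],
       [ 0.9029, -0.4299, -0.0012],
       [-0.0003,  0.0022, -1.    ]])) [ 0.6629  0.5991 -0.9565  1.7343  0.5461  1.0971 -0.9149]
```

```bash
python3 -m pendant '[{"hand":0,"x":161,"y":-23,"z":-3,"yaw":0},{"hand":0,"x":161,"y":-23,"z":-3,"yaw":0},{"hand":0,"x":161,"y":-23,"z":-3,"yaw":0},{"hand":0,"x":161,"y":-23,"z":-3,"yaw":0},{"hand":0,"x":161,"y":-23,"z":-3,"yaw":0},{"hand":0,"x":161,"y":-23,"z":-3,"yaw":0},{"hand":0,"x":161,"y":-23,"z":-3,"yaw":0}]' ;python3 - <<'E'
from h import *
np.set_printoptions(precision=4,suppress=True)
t=optics.read_camera("top");s=optics.read_camera("scene");w=optics.read_camera("wrist");m=optics.camera_model("wrist")
f=lambda i,a,b:cv2.resize(i,(a,b),interpolation=2)
cv2.imwrite("pics/c5.png",np.vstack([np.hstack([f(t[130:270,320:460],300,300),f(s[100:250,190:340],300,300)]),np.hstack([f(s[200:350,300:450],300,300),f(w,300,188) if 0 else f(w[:,170:570],300,300)])]))
X=[.641,.147,.127]
print(go(X),cols(),proj(m,X),telemetry.sense()["joint_pos"])
E
```

```text
t: 16.0
ee_pos: [0.6412, 0.142, 0.2073]
ee_rot: [0.001, 0.848, 0.53, -0.001]
wrist_force: [1.2, 0.1, -0.2]
gripper_width: 0.0006
finger_force: 0.0
[ 3.9362 -2.1315 80.4803] (array([0.6412, 0.1426, 0.2075]), array([[ 0.4376,  0.8992,  0.0001],
       [ 0.8992, -0.4376, -0.0011],
       [-0.001 ,  0.0005, -1.    ]])) (np.float64(313.37261187992664), np.float64(211.3262431844212)) [ 0.3432  0.6983 -0.9132  1.5616  0.5852  1.1753 -1.1413]
```

View pics/c5.png

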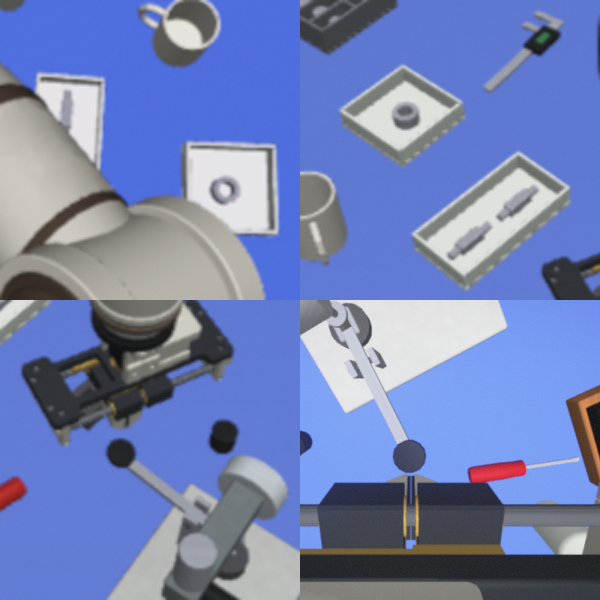

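The pictures show both pins lying inside the long tray and the ring inside the square tray. The lever pad is at full wrist pixel (315,208), within about 2 mm of the prediction, so the pressing can begin.

```bash
python3 -m pendant '[{"hand":0,"x":4,"y":-2,"z":25,"yaw":0},{"hand":0,"x":4,"y":-2,"z":45,"yaw":0},{"hand":0,"x":4,"y":-2,"z":48,"yaw":0},{"hand":0,"x":4,"y":-2,"z":48,"yaw":0},{"hand":0,"x":4,"y":-2,"z":48,"yaw":0}]';python3 -m pendant '[{"hand":0,"x":0,"y":0,"z":3,"yaw":0},{"hand":0,"x":0,"y":0,"z":6,"yaw":0},{"hand":0,"x":0,"y":0,"z":9,"yaw":0},{"hand":0,"x":0,"y":0,"z":12,"yaw":0},{"hand":0,"x":0,"y":0,"z":14,"yaw":0},{"hand":0,"x":0,"y":0,"z":14,"yaw":0},{"hand":0,"x":0,"y":0,"z":14,"yaw":0}]'
```

```text
t: 16.65
ee_pos: [0.6416, 0.1493, 0.1606]
ee_rot: [0.0, 0.847, 0.531, 0.001]
wrist_force: [-0.8, 0.6, 0.4]
gripper_width: 0.0003
finger_force: 0.0
t: 17.35
ee_pos: [0.6414, 0.1491, 0.1458]
ee_rot: [0.0, 0.847, 0.531, 0.0]
wrist_force: [0.8, -3.3, 4.8]
gripper_width: 0.0005
finger_force: 2.3
```

```bash
python3 -m pendant '[{"hand":0,"x":-1,"y":0,"z":3,"yaw":0},{"hand":0,"x":-1,"y":0,"z":6,"yaw":0},{"hand":0,"x":-1,"y":0,"z":9,"yaw":0},{"hand":0,"x":-2,"y":1,"z":12,"yaw":0},{"hand":0,"x":-2,"y":1,"z":14,"yaw":0},{"hand":0,"x":-2,"y":1,"z":15,"yaw":0},{"hand":0,"x":-2,"y":1,"z":15,"yaw":0},{"hand":0,"x":-2,"y":1,"z":15,"yaw":0}]';python3 - <<'E'
from h import *
s=telemetry.sense();print(s["ee_pos"],s["wrist_force"])
w=optics.read_camera("wrist");c=optics.read_camera("scene");m=optics.camera_model("wrist");ms=optics.camera_model("scene")
for z in(.095,.105,.115):print(proj(m,[.641,.147,z]),proj(ms,[.641,.147,z]))
f=lambda i:cv2.resize(i,(400,400),interpolation=2)
cv2.imwrite("pics/c6.png",np.hstack([f(w[100:300,220:420]),f(c[220:320,330:430])]))
E
```

```text
t: 18.15
ee_pos: [0.6415, 0.1467, 0.1313]
ee_rot: [0.001, 0.847, 0.531, 0.0]
wrist_force: [0.5, -3.4, 8.7]
gripper_width: 0.0006
finger_force: 4.0
[0.64150629 0.14669303 0.13134027] [ 0.49250518 -3.39347962  8.72675988]
(np.float64(314.9965288882291), np.float64(242.41061769405997)) (np.float64(358.7096243818645), np.float64(282.88964311503446))
(np.float64(314.8798470138505), np.float64(250.05551424424473)) (np.float64(358.98877557401676), np.float64(280.5859439624065))
(np.float64(314.74950417392154), np.float64(258.5954655658992)) (np.float64(359.27226811170794), np.float64(278.2464177944528))
```

View pics/c6.png

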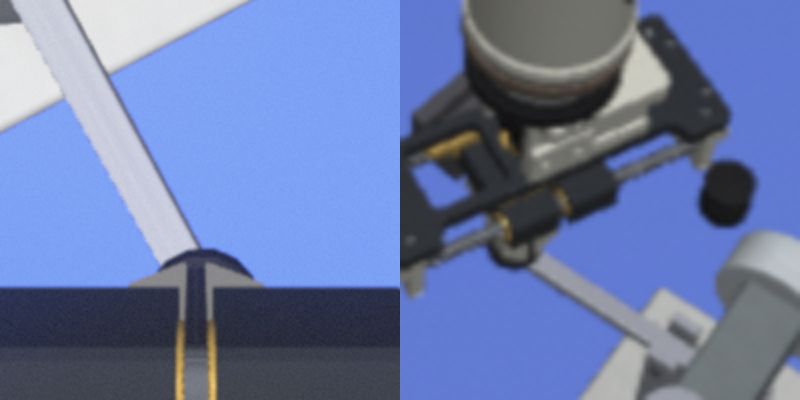

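The fingertips are on the pad, the lever is nearly level and the force is 8.7 N. The tip height is 106 mm, so one more millimetre takes it to level, and then I'll let it settle.

```bash
python3 -m pendant '[{"hand":0,"x":0,"y":0,"z":1,"yaw":0},{"hand":0,"x":0,"y":0,"z":1,"yaw":0},{"hand":0,"x":0,"y":0,"z":1,"yaw":0},{"hand":0,"x":0,"y":0,"z":1,"yaw":0},{"hand":0,"x":0,"y":0,"z":1,"yaw":0},{"hand":0,"x":0,"y":0,"z":1,"yaw":0},{"hand":0,"x":0,"y":0,"z":1,"yaw":0},{"hand":0,"x":0,"y":0,"z":1,"yaw":0}]'
```

```text
t: 19.05
ee_pos: [0.6415, 0.1466, 0.1304]
ee_rot: [0.001, 0.847, 0.531, 0.0]
wrist_force: [-1.0, -5.2, 8.3]
gripper_width: 0.0004
finger_force: 4.3
```

```bash
python3 -c "
from workcell import arm;print(arm.sign_off())"
```

```text
the job is handed in; nothing more can be done
None
```

Job handed in at about 19 s: the camera showed both pins in the long tray and the ring in the square tray, and the fingertips are holding the lever pad at about level (tips 105.4 mm up, 8.3 N).

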